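Make up the sample kit and the torch kit

TASK

Make up two kits in the wooden trays. The tray with three pockets is the sample kit: the amber jar standing in the large square pocket, the marker lying along the long pocket and the smaller cork standing in the small pocket. The tray with two pockets is the torch kit: the matchbox lying flat in one pocket, its length along the tray's, and the larger cork standing in the other.

Things in the scene. Friction and masses are not known exactly. Their poses are not given: they have to be found in the camera images.
- jar_c (a point): Small round amber glass jar standing upright, empty and open: 52 mm across at the foot, 57 mm at the rim, 62 mm high; take it round its outside. The point is its centre, half-way up (31 mm over its underside); z up.
- marker_c (a point): Fat felt marker lying on the bench, olive green with a black cap, 19 mm wide, 20 mm high, 110 mm long; it does not roll. The point is its centre, half-way up (10 mm over its underside); its long axis is y, z up.
- cork_small_c (a point): Tapered cork stopper standing upright on its narrow end, the smaller of the two: 24 mm across at the wide top, 22 mm high. The point is its centre, half-way up; z up.
- cork_large_c (a point): Tapered cork stopper standing upright on its narrow end, the larger of the two: 34 mm across at the wide top, 30 mm high. The point is its centre, half-way up; z up.
- matchbox_c (a point): Matchbox lying flat, its drawer a little ajar at one end: 36 mm wide, 60 mm long, 16 mm high. The point is its centre, half-way up (8 mm over its underside); its long axis is y, z up.
- tray_three: Shallow wooden tray with three pockets, fixed: 146 (x) by 140 mm (y), light floor, dark rims. Origin: centre of underside, z up. Floor at z = 4 mm; rims and dividers 6 mm thick, up to z = 9 mm. Large square pocket centred at x -29, y -26 mm, 76 (x) by 76 (y) mm inside; small pocket at x -29, y +41 mm, 76 by 46 mm; long pocket at x +41, y 0 mm, 52 by 128 mm.
- tray_two: Shallow wooden tray with two equal pockets in a line, fixed: 76 (x) by 170 mm (y), light floor, dark rims. Origin: centre of underside, z up. Floor at z = 4 mm; rims and divider 6 mm thick, up to z = 9 mm. Pockets 64 (x) by 76 (y) mm inside, centred at x 0, y +41 mm and x 0, y -41 mm.

How it is judged:
By the outcome, as a careful person would: the job done as asked, in the order asked, and still so for the second after the job is handed in, with the robot touching nothing.
It also fails if it takes over 109 s, if anything falls off the work surface, if the arm or the gripper's body presses on something with over 40 N, if the wrist force passes 120 N, or if a joint passes its speed limit or range.

ROBOT

A 6-joint arm with a two-finger parallel gripper is mounted at the origin on the work surface; the furniture and walls round the work are solid. World frame = base frame: x ahead of the robot, y to its left, z up, the work surface at z = 0. Lengths are in m, angles in rad, forces in N, time in s.
With the tool pointing down it reaches from about 0.325 to 0.9 m from the base axis. Payload 3.5 kg.
Tool frame: the origin (TCP) lies at the very end of the fingers, on their centre line; the grasp point (between the pads) lies 19 mm behind it; z points along the fingers, y is the line along which they close (so a half turn about z gives the same grasp; the last joint's range is limited). The gripper opens to 85 mm and grips with 20 to 120 N. Pads are 22 mm wide; open, the fingers measure 114 mm over their backs; the gripper's body (76 mm by 85 mm) begins 54 mm behind the grasp point. The pads swing forward as they close: fully open they stand 13 mm farther back than shut.
Start: joints at [1.175, 0.276, -0.026, 1.268, 0, 1.467], TCP at [0.18, 0.598, 0.202] pointing down, gripper open.
Joint ranges: [-3.12, 3.12], [-0.85, 1.88], [-1.08, 1.24], [-1.95, 2.15], [-1.57, 1.53], [-3.14, 3.14]. Speed limits (rad/s): [2.57, 2.57, 3.14, 3.14, 3.14, 3.14].

INTERFACE

Orientations are given as [roll, pitch, yaw] about the fixed x, y, z axes, in that order (R = Rz(yaw) Ry(pitch) Rx(roll)).
In Python, from workcell import state, imaging, arm gives the robot as it stands.
- The arm moves only by the shell command python3 -m pendant 'ROWS'. ROWS is a JSON object of lists of equal length, an entry for each row: "dp": the shift along the tool's x, y, z in m, a list of three; "twist": the turn, a rotation vector about the tool's x, y, z in degrees, a list of three; "fingers": the opening, from 0 (shut) to 1 (fully open). A call has exactly 5 rows; each row is the pose to reach, as a shift and turn from the pose commanded when the call began, along the tool's axes at that moment; what a row does not reach only later rows make up. A row lasts 1/12 s, in which the tool goes at most 41.7 mm and 7.16 degrees, less where a joint would pass 70% of its speed; a pose out of reach is approached as far as the arm can. A call with a gripper value outside its range is refused whole. The fingers move at their own pace and stop on an object; the grip force is fixed at half the most. Time passes only in rows, so rows that repeat a pose let the fingers close, or fill a call up. It gives the time, the measured TCP pose, the force, the opening and the grip force at its end, in the units of the state.
- state(): the state, without advancing time (a new reading comes with each control period).
- imaging.read_camera(name): name is "scene" or "top"; returns (picture, depth): 384x512x3 uint8, red, green, blue; 384x512 float32, m along the optical axis (not along the pixel's ray), 0 where there is no reading.
- imaging.camera_params(name): a dict with "fx", "fy", "cx", "cy" (pixels), "extrinsics" (4x4, takes a point from camera to world coordinates). Camera axes: x right, y up, looking along -z (the intrinsics and any distortion apply to the point x, -y, -z); pixel columns grow to the right and rows downward; lengths in m; the calibration is good to about 2 mm. A picture is of the moment at which its call begins. camera_params takes no time and is no camera call.
- arm.sign_off(): hands the job in; it is judged then, once.
The state is a dict: "t": time; "joint_positions": joint angles; "dq": joint speeds; "tau": joint torques, N m; "tool_pos": TCP position; "orientation": TCP orientation; "wrist_force": force on the tool from outside, world axes, zero at the start; "wrist_torque": the same for the moment, N m; "opening": opening from 0.0 (shut) to 1.0 (fully open); "gripper_force": force on a finger pad.
Only numpy, scipy, OpenCV 4.12 (cv2) and the standard library are available. Lean on these libraries where they do the work, as an engineer would, in place of code of your own. Each camera call takes 0.05 s, during which the arm holds its last target. There are 200 camera calls.

## Working session

There is one attempt and no reset: what is moved stays moved. The work goes in short steps, Python scripts to look and compute and a shell command to move; the robot and the scene stay as the last step left them, time stands still between calls to the robot, and variables do not carry over. Pictures are saved under pics/ and viewed, at most 14 in all, crops included, and the job is handed in when it is done.

```bash
ls; mkdir -p pics
python3 - <<'E'
from workcell import state, imaging, arm
import cv2,numpy as np
print(state())
for n in("scene","top"):
    p,d=imaging.read_camera(n); np.savez(f'/tmp/{n}.npz',p=p,d=d)
    cv2.imwrite(f'pics/{n}0.png',cv2.resize(p[:,:,::-1],(800,600),interpolation=cv2.INTER_CUBIC)); print(imaging.camera_params(n))
E
```

```text
pics
{'t': 0.0, 'joint_positions': array([ 1.17457288e+00,  2.77151440e-01, -2.79313166e-02,  1.26799963e+00,
       -6.85606671e-06,  1.46738602e+00]), 'dq': array([-3.44840053e-04,  4.96513765e-04, -7.88057108e-04, -7.18777144e-05,
       -8.00409209e-04,  4.54775037e-04]), 'tau': array([ 7.20245807e-04, -4.45510519e+01,  2.95202422e+01,  1.66065601e-02,
       -3.55741668e-04, -1.88361838e-06]), 'tool_pos': array([0.18008432, 0.59758464, 0.20052458]), 'orientation': array([-3.13931810e+00, -2.29161182e-04,  2.84877926e+00]), 'wrist_force': array([ 0.87258983, -0.46388142, -0.44681888]), 'wrist_torque': array([-0.04991068,  0.03062032,  0.04461185]), 'gripper_force': 0.0, 'opening': 0.9997810011560193}
{'fx': 384.3320099063971, 'fy': 384.3320099063971, 'cx': 253.4401650486221, 'cy': 192.82605149847444, 'extrinsics': array([[ 6.49402224e-01,  4.34187862e-01, -6.24305736e-01,
        -1.05717122e-01],
       [-7.60445014e-01,  3.70394045e-01, -5.33415066e-01,
        -4.34348321e-01],
       [-3.63220231e-04,  8.21151114e-01,  5.70710711e-01,
         5.84934199e-01],
       [ 0.00000000e+00,  0.00000000e+00,  0.00000000e+00,
         1.00000000e+00]])}
{'fx': 403.36290433454786, 'fy': 403.36290433454786, 'cx': 254.59036867443754, 'cy': 194.01591297492396, 'extrinsics': array([[ 0.01579666,  0.9937897 , -0.11014758,  0.36079391],
       [-0.99985636,  0.01637684,  0.00436459,  0.08823694],
       [ 0.00614135,  0.11006282,  0.99390566,  1.23997848],
       [ 0.        ,  0.        ,  0.        ,  1.        ]])}
```

View pics/scene0.png

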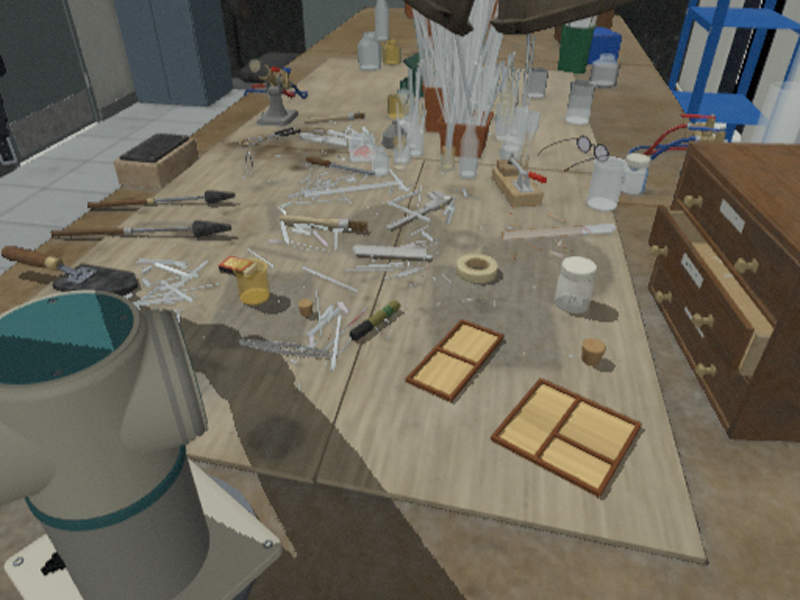

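View pics/top0.png

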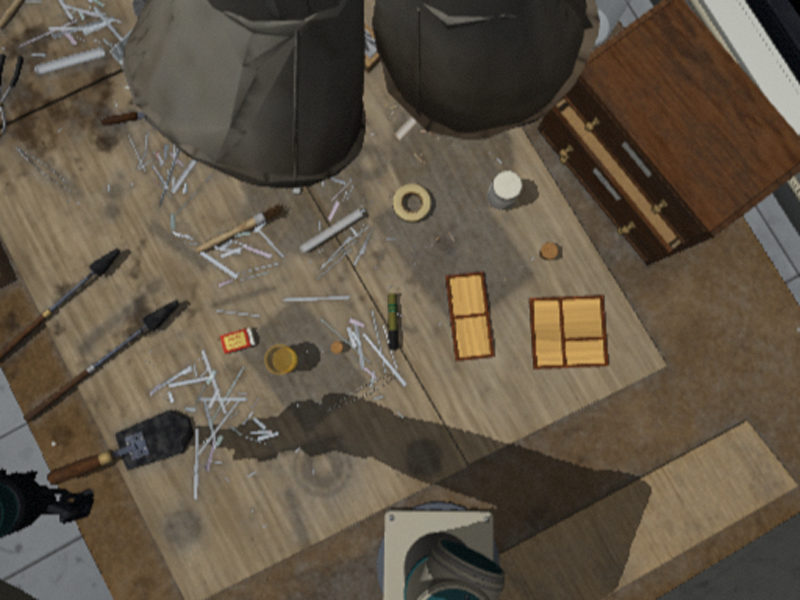

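The trays are at top-view (471,316) and (569,332), 800x600 scale. The matchbox is at (235,341), the jar at (281,359), the small cork at (338,347), the marker at (393,321) and the large cork at (550,250). Two lamps hang at the top of the view.

```bash
cat > h.py <<'E'
import numpy as np, cv2
from workcell import imaging
def cloud(n,p,d):
    c=imaging.camera_params(n); v,u=np.mgrid[:384,:512]
    P=np.stack([(u-c['cx'])/c['fx']*d,-(v-c['cy'])/c['fy']*d,-d],-1)
    E=c['extrinsics']; W=P@E[:3,:3].T+E[:3,3]; W[d<=0]=np.nan
    return W
def rect(Q):
    (c,s,a)=cv2.minAreaRect((Q[:,:2]*1000).astype(np.float32)); return np.round(c,1),np.round(s,1),round(a,1)
E
python3 - <<'E'
from h import *
z=np.load('/tmp/top.npz'); p,d=z['p'],z['d']; W=cloud('top',p,d)
H=cv2.cvtColor(p,cv2.COLOR_RGB2HSV).astype(int)
def roi(x0,y0,x1,y1):
    s=.64; m=np.zeros(d.shape,bool); m[int(y0*s):int(y1*s)+1,int(x0*s):int(x1*s)+1]=1; return m
bench=roi(300,300,600,400); print('bench z',np.nanmedian(W[bench][:,2]))
g=dict(match=(214,322,262,358),jar=(258,338,302,378),sc=(327,336,351,358),mk=(382,286,406,354),lc=(535,236,566,264),t2=(438,262,502,368),t3=(520,286,616,378))
for k,r in g.items():
    m=roi(*r); w=W[m]; zz=w[:,2]; ok=np.isfinite(zz)
    print(k,'z pct',np.round(np.percentile(zz[ok],[5,50,80,95,99])*1000,1))
    for th in (.004,.010):
        q=w[ok&(zz>th)]
        if len(q)>5: print('  th',th,len(q),rect(q),np.round(q.mean(0)*1000,1), np.round(np.ptp(q,axis=0)*1000))
l=W[roi(130,0,600,200)]; l=l[l[:,2]>.3]; print('lamps',np.nanmin(l,0),np.nanmax(l,0))
E
```

```text
bench z -0.00014522163684049794
match z pct [-4.4  0.5 13.9 16.9 18.5]
  th 0.004 258 (array([418. , 396.5]), array([95.9, 60.8]), 81.9) [417.9 394.9  14. ] [67. 93. 16.]
  th 0.01 236 (array([418.3, 395.1]), array([36.6, 61.9]), 16.9) [418.1 395.4  14.7] [46. 64. 10.]
jar z pct [-4.4  0.9 19.3 60.9 63.8]
  th 0.004 233 (array([394.2, 313.6]), array([89.5, 60.6]), 35.5) [383.3 306.9  35.7] [70. 81. 62.]
  th 0.01 165 (array([382.6, 303.1]), array([52.2, 56.6]), 0.9) [383.1 305.8  47.9] [52. 57. 56.]
sc z pct [-4.9 -0.2 16.8 23.  25.7]
  th 0.004 60 (array([412.8, 192.5]), array([36.8, 35.3]), 0.8) [409.2 197.6  18.6] [37. 35. 22.]
  th 0.01 49 (array([409. , 200.9]), array([21.5, 21.3]), 45.8) [408.3 200.6  21.5] [21. 22. 10.]
mk z pct [-5.6 -0.  14.4 18.6 21.2]
  th 0.004 216 (array([467.8,  94. ]), array([129.8,  38.4]), 7.2) [461.4  93.7  15.1] [129.  47.  19.]
  th 0.01 195 (array([461.5,  93.3]), array([107.6,  18.3]), 1.0) [460.7  93.4  16. ] [108.  20.  13.]
lc z pct [-4.9 -0.2 27.1 31.1 32.8]
  th 0.004 107 (array([ 606. , -216.4]), array([50.1, 40.9]), 87.6) [ 602.  -210.2   27.1] [41. 50. 31.]
  th 0.01 101 (array([ 602. , -209.9]), array([30.8, 30.3]), 88.8) [ 602.  -209.5   28.4] [30. 31. 25.]
t2 z pct [-4.7  1.1  5.   8.6 11.9]
  th 0.004 737 (array([482.6, -59.9]), array([124.3, 194.1]), 89.2) [473.7 -57.6   6.8] [194. 125.  11.]
  th 0.01 72 (array([474.2, -55.6]), array([168.7,  74.8]), 6.1) [483.5 -55.7  11.6] [173.  86.   5.]
t3 z pct [-4.2  1.6  5.3  8.8 11.6]
  th 0.004 1082 (array([ 445.2, -250.5]), array([172.1, 187.5]), 0.9) [ 443.9 -250.7    6.7] [172. 189.  14.]
  th 0.01 100 (array([ 446.5, -250.9]), array([138.2, 143.3]), 4.2) [ 440.7 -251.3   11.5] [142. 149.   8.]
lamps [ 0.57588574 -0.1574243   0.40263817] [0.82442035 0.40642305 0.71396931]
```

```bash
cat > g.py <<'E'
import sys,numpy as np
from scipy.spatial.transform import Rotation as R
from workcell import state
def go(x,y,z,yaw):
    s=state(); Rt=R.from_euler('xyz',s['orientation'])
    dp=Rt.inv().apply(np.array([x,y,z])/1000-s['tool_pos'])
    tw=(Rt.inv()*R.from_euler('xyz',[180,0,yaw],degrees=True)).as_rotvec(degrees=True)
    print('t%.1f'%s['t'],'pos',np.round(s['tool_pos']*1000,1),'dp mm',np.round(dp*1000,1),'tw',np.round(tw,1),'F',np.round(s['wrist_force'],1),'op %.2f gf %.1f'%(s['opening'],s['gripper_force']))
go(*map(float,sys.argv[1:]))
E
python3 - <<'E'
from h import *
z=np.load('/tmp/scene.npz'); W=cloud('scene',z['p'],z['d'])
q=W[:22,230:420].reshape(-1,3); q=q[(q[:,2]>.2)&(q[:,0]<.9)]; print(len(q),np.round(np.nanpercentile(q,[1,50,99],axis=0),3))
E
python3 -m pendant '{"dp":[[-0.03,-0.02,0.01],[-0.06,-0.045,0.02],[-0.09,-0.07,0.04],[-0.115,-0.09,0.05],[-0.139,-0.111,0.06]],"twist":[[0,0,-7],[0,0,-14],[0,0,-21],[0,0,-28],[0,0,-35]],"fingers":[1,1,1,1,1]}'
python3 g.py 382 304 100 198
```

```text
1871 [[ 0.629 -0.107  0.394]
 [ 0.685  0.02   0.44 ]
 [ 0.769  0.164  0.465]]
t: 0.52
tool_pos: [0.2815, 0.4496, 0.1401]
orientation: [-3.14, -0.002, -2.818]
wrist_force: [0.5, 0.5, -0.1]
opening: 1.0
gripper_force: 0.0
t0.5 pos [281.5 449.6 140.1] dp mm [ -49.  -169.9   40.2] tw [-0.1 -0.1  0.6] F [ 0.5  0.5 -0.1] op 1.00 gf 0.0
```

```bash
python3 -m pendant '{"dp":[[-0.01,-0.04,0.01],[-0.02,-0.08,0.02],[-0.03,-0.12,0.03],[-0.045,-0.155,0.04],[-0.049,-0.17,0.04]],"twist":[[0,0,0],[0,0,0],[0,0,0],[0,0,0],[0,0,0]],"fingers":[1,1,1,1,1]}' >/dev/null
python3 -m pendant '{"dp":[[0,0,0],[0,0,0],[0,0,0],[0,0,0],[0,0,0]],"twist":[[0,0,0],[0,0,0],[0,0,0],[0,0,0],[0,0,0]],"fingers":[1,1,1,1,1]}' >/dev/null
python3 g.py 382 304 20 198
python3 - <<'E'
from h import *
ps=[]
for n,(c,r) in (("scene",(110,150)),("top",(120,170))):
    p,d=imaging.read_camera(n); k=p[r:r+90,c:c+110] if n=="top" else p[r-20:r+70,c:c+110]
    ps.append(cv2.resize(k[:,:,::-1],(400,327)))
cv2.imwrite('pics/a1.png',np.hstack(ps))
E
```

```text
t1.4 pos [380.6 307.  101.9] dp mm [-0.4 -3.3 81.9] tw [0.  0.  0.3] F [ 0.2  0.5 -0.2] op 1.00 gf 0.0
```

View pics/a1.png

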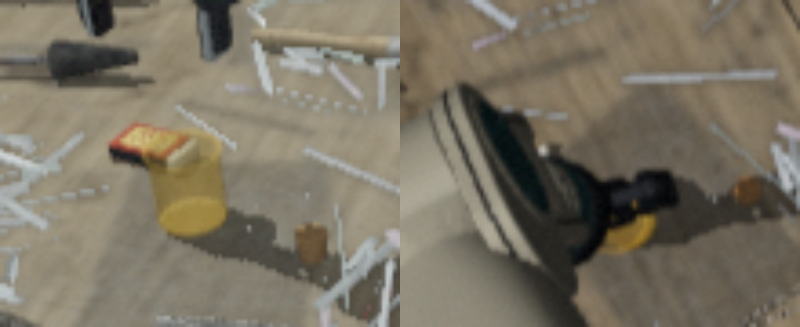

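The left crop shows the jar with both fingers above and behind it. In the right crop the gripper straddles it, so I descend and grip.

```bash
python3 -m pendant '{"dp":[[0,-0.003,0.02],[0,-0.003,0.04],[0,-0.003,0.06],[0,-0.003,0.075],[0,-0.003,0.08]],"twist":[[0,0,0],[0,0,0],[0,0,0],[0,0,0],[0,0,0]],"fingers":[1,1,1,1,1]}'
python3 -m pendant '{"dp":[[0,0,0],[0,0,0],[0,0,0],[0,0,0],[0,0,0]],"twist":[[0,0,0],[0,0,0],[0,0,0],[0,0,0],[0,0,0]],"fingers":[0.55,0.55,0.55,0.55,0.55]}'
python3 -m pendant '{"dp":[[0,0,0],[0,0,0],[0,0,0],[0,0,0],[0,0,0]],"twist":[[0,0,0],[0,0,0],[0,0,0],[0,0,0],[0,0,0]],"fingers":[0.4,0.4,0.4,0.4,0.4]}'
python3 g.py 382 304 110 184
```

```text
t: 1.87
tool_pos: [0.3799, 0.3024, 0.0195]
orientation: [-3.141, -0.004, -2.822]
wrist_force: [0.3, -0.6, 0.7]
opening: 1.0
gripper_force: 0.0
t: 2.28
tool_pos: [0.3837, 0.304, 0.0234]
orientation: [3.141, 0.004, -2.823]
wrist_force: [-0.4, -0.3, 4.1]
opening: 0.617
gripper_force: 63.1
t: 2.7
tool_pos: [0.3837, 0.3039, 0.0234]
orientation: [3.141, 0.003, -2.824]
wrist_force: [-0.3, 0.1, 6.6]
opening: 0.624
gripper_force: 63.3
t2.7 pos [383.7 303.9  23.4] dp mm [  1.3   0.7 -86.6] tw [ 0.1  0.2 14.2] F [-0.3  0.1  6.6] op 0.62 gf 63.3
```

```bash
python3 -m pendant '{"dp":[[0,0,-0.01],[0,0,-0.03],[0,0,-0.05],[0,0,-0.07],[0,0,-0.085]],"twist":[[0,0,0],[0,0,0],[0,0,4],[0,0,9],[0,0,14]],"fingers":[0.4,0.4,0.4,0.4,0.4]}'
python3 g.py 479 -278 110 184
```

```text
t: 3.12
tool_pos: [0.3823, 0.3032, 0.1087]
orientation: [3.141, 0.001, -3.072]
wrist_force: [0.7, 0.6, 0.6]
opening: 0.622
gripper_force: 63.2
t3.1 pos [382.3 303.2 108.7] dp mm [ -56.2 -586.5   -1.6] tw [ 0.   0.1 -0. ] F [0.7 0.6 0.6] op 0.62 gf 63.2
```

```bash
for i in 1 2 3; do python3 -m pendant '{"dp":[[-0.003,-0.035,0],[-0.006,-0.07,0],[-0.01,-0.105,0],[-0.013,-0.14,0],[-0.016,-0.175,0]],"twist":[[0,0,0],[0,0,0],[0,0,0],[0,0,0],[0,0,0]],"fingers":[0.4,0.4,0.4,0.4,0.4]}' >/dev/null; done
python3 -m pendant '{"dp":[[-0.003,-0.025,0],[-0.006,-0.045,0],[-0.008,-0.056,0.005],[-0.008,-0.06,0.015],[-0.008,-0.061,0.03]],"twist":[[0,0,0],[0,0,0],[0,0,0],[0,0,0],[0,0,0]],"fingers":[0.4,0.4,0.4,0.4,0.4]}'
python3 g.py 479 -278 27.5 184
```

```text
t: 4.78
tool_pos: [0.4819, -0.2781, 0.0771]
orientation: [-3.141, 0.002, -3.069]
wrist_force: [-0.1, 0.5, -0.8]
opening: 0.62
gripper_force: 63.4
t4.8 pos [ 481.9 -278.1   77.1] dp mm [ 3.   0.3 49.6] tw [-0.1  0.1  0.2] F [-0.1  0.5 -0.8] op 0.62 gf 63.4
```

```bash
python3 -m pendant '{"dp":[[0.003,0,0.015],[0.003,0,0.03],[0.003,0,0.042],[0.003,0,0.047],[0.003,0,0.049]],"twist":[[0,0,0],[0,0,0],[0,0,0],[0,0,0],[0,0,0]],"fingers":[0.4,0.4,0.4,0.4,0.4]}'
python3 - <<'E'
from h import *
ps=[]
for n,(c,r) in (("scene",(310,230)),("top",(300,150))):
    p,d=imaging.read_camera(n); k=p[r:r+90,c:c+110]
    ps.append(cv2.resize(k[:,:,::-1],(400,327)))
cv2.imwrite('pics/a2.png',np.hstack(ps))
E
```

```text
t: 5.2
tool_pos: [0.4766, -0.275, 0.0274]
orientation: [3.138, -0.003, -3.067]
wrist_force: [-6.4, 3.8, 15.7]
opening: 0.623
gripper_force: 65.3
```

View pics/a2.png

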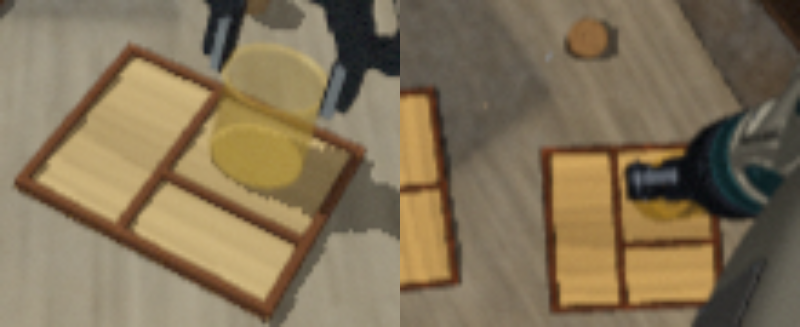

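The jar's foot (left crop, about (258,160)) is inside the large pocket and on the floor, at +4.0 mm. I release it.

```bash
python3 -m pendant '{"dp":[[0,0,0],[0,0,0],[0,0,0],[0,0,0],[0,0,0]],"twist":[[0,0,0],[0,0,0],[0,0,0],[0,0,0],[0,0,0]],"fingers":[0.85,0.95,0.95,0.95,0.95]}'
python3 -m pendant '{"dp":[[0,0,-0.01],[0,0,-0.03],[0,0,-0.06],[0,0,-0.085],[0,0,-0.09]],"twist":[[0,0,0],[0,0,0],[0,0,0],[0,0,0],[0,0,0]],"fingers":[0.95,0.95,0.95,0.95,0.95]}'
python3 g.py 461 93 110 182
```

```text
t: 5.72
tool_pos: [0.4783, -0.2776, 0.0279]
orientation: [-3.141, 0.0, -3.068]
wrist_force: [-0.4, -0.6, -0.2]
opening: 0.954
gripper_force: 0.0
t: 6.13
tool_pos: [0.4812, -0.2798, 0.1234]
orientation: [-3.136, 0.007, -3.068]
wrist_force: [0.7, -1.6, 1.0]
opening: 0.954
gripper_force: 0.0
t6.1 pos [ 481.2 -279.8  123.4] dp mm [ -7.2 373.4  11.3] tw [-0.3  0.4  2.2] F [ 0.7 -1.6  1. ] op 0.95 gf 0.0
```

```bash
for i in 1 2; do python3 -m pendant '{"dp":[[0,0.037,0],[0,0.074,0],[-0.002,0.111,0],[-0.003,0.148,0],[-0.004,0.186,0]],"twist":[[0,0,0],[0,0,0],[0,0,0],[0,0,0],[0,0,1]],"fingers":[0.6,0.6,0.6,0.6,0.6]}' >/dev/null; done
python3 -m pendant '{"dp":[[0,0,0.015],[0,0,0.03],[0,0,0.04],[0,0,0.05],[0,0,0.05]],"twist":[[0,0,0],[0,0,0],[0,0,0],[0,0,0],[0,0,0]],"fingers":[0.6,0.6,0.6,0.6,0.6]}'
python3 g.py 461 93 4 182
```

```text
t: 7.38
tool_pos: [0.46, 0.0937, 0.0657]
orientation: [-3.141, -0.004, -3.103]
wrist_force: [-0.5, -0.8, 0.3]
opening: 0.596
gripper_force: 0.0
t7.4 pos [460.   93.7  65.7] dp mm [-1.3 -0.8 61.7] tw [-0.  -0.2  0.2] F [-0.5 -0.8  0.3] op 0.60 gf 0.0
```

```bash
python3 -m pendant '{"dp":[[-0.001,-0.001,0.02],[-0.001,-0.001,0.04],[-0.001,-0.001,0.055],[-0.001,-0.001,0.059],[-0.001,-0.001,0.059]],"twist":[[0,0,0],[0,0,0],[0,0,0],[0,0,0],[0,0,0]],"fingers":[0.6,0.6,0.6,0.6,0.6]}'
for i in 1 2; do python3 -m pendant '{"dp":[[0,0,0],[0,0,0],[0,0,0],[0,0,0],[0,0,0]],"twist":[[0,0,0],[0,0,0],[0,0,0],[0,0,0],[0,0,0]],"fingers":[0.1,0.1,0.1,0.1,0.1]}'; done
python3 -m pendant '{"dp":[[0,0,-0.01],[0,0,-0.03],[0,0,-0.05],[0,0,-0.07],[0,0,-0.07]],"twist":[[0,0,0],[0,0,-1],[0,0,-2],[0,0,-2],[0,0,-2]],"fingers":[0.1,0.1,0.1,0.1,0.1]}'
python3 g.py 443 -205 80 184
```

```text
t: 7.8
tool_pos: [0.4619, 0.0926, 0.0079]
orientation: [-3.142, -0.003, -3.104]
wrist_force: [-0.6, 0.1, -0.2]
opening: 0.6
gripper_force: 0.0
t: 8.22
tool_pos: [0.4636, 0.0933, 0.0094]
orientation: [3.142, 0.001, -3.103]
wrist_force: [0.5, -0.1, -0.0]
opening: 0.099
gripper_force: 0.0
t: 8.63
tool_pos: [0.463, 0.0933, 0.0087]
orientation: [-3.142, -0.0, -3.103]
wrist_force: [-0.3, 0.1, 0.5]
opening: 0.102
gripper_force: 0.0
t: 9.05
tool_pos: [0.4667, 0.0935, 0.0833]
orientation: [-3.141, 0.008, -3.068]
wrist_force: [1.5, -1.1, 0.0]
opening: 0.105
gripper_force: 0.0
t9.1 pos [466.7  93.5  83.3] dp mm [  45.7 -296.     3. ] tw [-0.   0.5  0.2] F [ 1.5 -1.1  0. ] op 0.10 gf 0.0
```

Run:
```python
from h import *
ps=[]
for n,(c,r) in (("scene",(195,170)),("top",(205,160))):
    p,d=imaging.read_camera(n); k=p[r:r+90,c:c+110]; np.savez(f'/tmp/{n}.npz',p=p,d=d)
    ps.append(cv2.resize(k[:,:,::-1],(400,327)))
cv2.imwrite('pics/a3.png',np.hstack(ps))
```

```text
(no output)
```

View pics/a3.png

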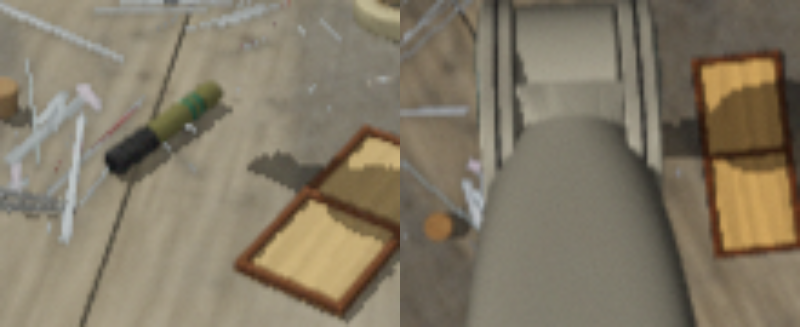

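Run:
```python
from h import *
from workcell import state
s=state(); print(s['t'],s['tool_pos'],s['joint_positions'])
z=np.load('/tmp/scene.npz'); W=cloud('scene',z['p'],z['d'])
for u,v in ((240,204),(195+28,170+42),(195+58,170+26)): print(u,v,W[v,u])
c=imaging.camera_params('scene');E=c['extrinsics'];q=E[:3,:3].T@(s['tool_pos']-E[:3,3]);print('tcp px',c['cx']+c['fx']*q[0]/-q[2],c['cy']+c['fy']*q[1]/q[2])
cv2.imwrite('pics/s4.png',z['p'][:,:,::-1])
```

```text
9.15 [0.46417583 0.09336568 0.08008249] [ 6.18223854e-02  1.08827017e-01 -5.07621321e-01  9.51354528e-01
  2.84576991e-05 -1.19276419e-02]
240 204 [0.45610026 0.08956769 0.01777566]
223 212 [ 0.42223626  0.11655009 -0.00090748]
253 196 [0.50566482 0.08951472 0.01544799]
tcp px 240.55533298697316 181.05474786272788
```

View pics/s4.png

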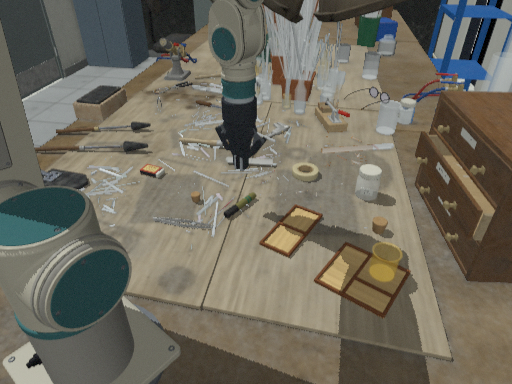

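Run:
```python
from h import *
z=np.load('/tmp/scene.npz'); W=cloud('scene',z['p'],z['d'])
for v in range(150,184,2): print(v,[np.round(W[v,u]*1000).astype(int).tolist() for u in (232,236,240,244)])
```

```text
150 [[452, 107, 165], [459, 100, 164], [455, 85, 171], [459, 76, 173]]
152 [[453, 108, 159], [459, 101, 159], [457, 86, 165], [460, 77, 167]]
154 [[652, 301, 0], [459, 101, 154], [457, 86, 160], [459, 76, 163]]
156 [[639, 289, 3], [457, 99, 150], [458, 88, 154], [461, 78, 156]]
158 [[606, 256, 22], [458, 101, 143], [457, 87, 149], [463, 79, 149]]
160 [[607, 258, 14], [457, 100, 139], [457, 87, 144], [461, 78, 145]]
162 [[609, 261, 6], [456, 99, 134], [458, 88, 138], [461, 78, 140]]
164 [[606, 258, 1], [456, 99, 130], [456, 87, 134], [463, 80, 133]]
166 [[596, 248, 2], [456, 99, 124], [455, 85, 130], [460, 78, 130]]
168 [[589, 242, 1], [456, 99, 118], [458, 88, 122], [462, 79, 123]]
170 [[575, 229, 6], [584, 221, 5], [459, 89, 115], [601, 205, 3]]
172 [[569, 223, 4], [576, 214, 4], [586, 208, 2], [592, 198, 4]]
174 [[566, 220, 0], [571, 209, 3], [582, 204, 0], [589, 194, 0]]
176 [[556, 211, 2], [564, 203, 2], [567, 191, 5], [579, 186, 1]]
178 [[552, 207, -1], [556, 196, 1], [563, 187, 2], [572, 179, 1]]
180 [[541, 197, 2], [548, 188, 3], [556, 181, 1], [567, 175, -2]]
182 [[532, 189, 3], [540, 181, 3], [548, 174, 1], [565, 174, -7]]
```

The scene picture shows the closed tips at pixel (240,170), about z = 113 mm by depth, while the reported TCP is 80 mm. So the real tips are about 33 mm higher than reported, and that is why the marker was missed. The jar is standing in its pocket at (384,262). I'll descend to lower reported heights in small steps, watching the force.

```bash
python3 -m pendant '{"dp":[[0.003,0,0.02],[0.003,0,0.04],[0.003,0,0.06],[0.003,0,0.075],[0.003,0,0.08]],"twist":[[0,0,0.5],[0,0,1],[0,0,2],[0,0,2],[0,0,2]],"fingers":[0.6,0.6,0.6,0.6,0.6]}'
python3 -m pendant '{"dp":[[0,0,0],[0,0,0],[0,0,0],[0,0,0],[0,0,0]],"twist":[[0,0,0],[0,0,0],[0,0,0],[0,0,0],[0,0,0]],"fingers":[0.6,0.6,0.6,0.6,0.6]}'
python3 g.py 461 93 -26 182
python3 - <<'E'
from h import *
p,d=imaging.read_camera('scene'); W=cloud('scene',p,d)
cv2.imwrite('pics/s5.png',cv2.resize(p[140:240,180:310,::-1],(780,600)))
E
```

```text
t: 9.57
tool_pos: [0.4561, 0.0928, -0.0045]
orientation: [-3.141, -0.007, -3.103]
wrist_force: [-1.4, 0.4, 0.3]
opening: 0.597
gripper_force: 0.0
t: 9.98
tool_pos: [0.461, 0.0931, -0.0003]
orientation: [3.142, 0.002, -3.103]
wrist_force: [-0.3, -0.2, -0.6]
opening: 0.598
gripper_force: 0.0
t10.0 pos [ 4.61e+02  9.31e+01 -3.00e-01] dp mm [ 0.1 -0.1 25.7] tw [0.  0.1 0.2] F [-0.3 -0.2 -0.6] op 0.60 gf 0.0
```

View pics/s5.png

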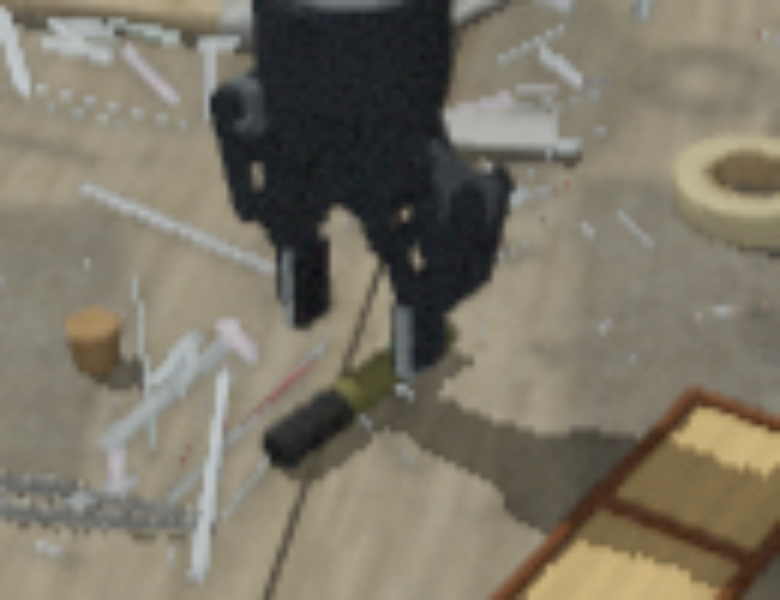

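Confirmed: at reported z = 0 the tips (pixels (305,320) and (410,370)) hover about 35 mm over the bench, centred on the marker. I descend further.

```bash
python3 -m pendant '{"dp":[[0,0,0.008],[0,0,0.016],[0,0,0.022],[0,0,0.025],[0,0,0.027]],"twist":[[0,0,0],[0,0,0],[0,0,0],[0,0,0],[0,0,0]],"fingers":[0.6,0.6,0.6,0.6,0.6]}'
for i in 1 2; do python3 -m pendant '{"dp":[[0,0,0],[0,0,0],[0,0,0],[0,0,0],[0,0,0]],"twist":[[0,0,0],[0,0,0],[0,0,0],[0,0,0],[0,0,0]],"fingers":[0.1,0.1,0.1,0.1,0.1]}'; done
python3 -m pendant '{"dp":[[0,0,-0.01],[0,0,-0.03],[0,0,-0.05],[0,0,-0.065],[0,0,-0.07]],"twist":[[0,0,0],[0,0,-1],[0,0,-2],[0,0,-2],[0,0,-2]],"fingers":[0.1,0.1,0.1,0.1,0.1]}'
python3 g.py 443 -205 45 184
```

```text
t: 10.45
tool_pos: [0.4589, 0.093, -0.0294]
orientation: [3.142, -0.002, -3.103]
wrist_force: [0.7, 0.4, -0.2]
opening: 0.603
gripper_force: 0.0
t: 10.87
tool_pos: [0.4604, 0.0931, -0.028]
orientation: [3.142, 0.001, -3.103]
wrist_force: [0.9, 0.3, 0.9]
opening: 0.181
gripper_force: 60.8
t: 11.28
tool_pos: [0.4604, 0.0931, -0.028]
orientation: [3.142, 0.001, -3.103]
wrist_force: [0.2, -0.0, 3.9]
opening: 0.18
gripper_force: 61.2
t: 11.7
tool_pos: [0.4617, 0.0932, 0.0443]
orientation: [-3.142, 0.004, -3.068]
wrist_force: [0.0, 0.0, 0.6]
opening: 0.188
gripper_force: 60.8
t11.7 pos [461.7  93.2  44.3] dp mm [  40.6 -296.    -0.9] tw [-0.   0.2  0.2] F [0.  0.  0.6] op 0.19 gf 60.8
```

```bash
for i in 1 2; do python3 -m pendant '{"dp":[[0.004,-0.03,0],[0.008,-0.06,0],[0.012,-0.09,0],[0.016,-0.12,0],[0.02,-0.148,0]],"twist":[[0,0,0],[0,0,0],[0,0,0],[0,0,0],[0,0,0]],"fingers":[0.1,0.1,0.1,0.1,0.1]}' >/dev/null; done
python3 -m pendant '{"dp":[[0,0,0],[0,0,0],[0,0,0.01],[0,0,0.02],[0,0,0.025]],"twist":[[0,0,0],[0,0,0],[0,0,0],[0,0,0],[0,0,0]],"fingers":[0.1,0.1,0.1,0.1,0.1]}'
python3 g.py 443 -205 -23 184
python3 - <<'E'
from h import *
p,d=imaging.read_camera('scene'); 
cv2.imwrite('pics/s6.png',cv2.resize(p[200:320,290:430,::-1],(700,600)))
E
```

```text
t: 12.95
tool_pos: [0.4403, -0.203, 0.0146]
orientation: [3.139, -0.003, -3.066]
wrist_force: [-0.3, -0.8, -0.8]
opening: 0.184
gripper_force: 60.8
t12.9 pos [ 440.3 -203.    14.6] dp mm [-2.6 -2.3 37.6] tw [ 0.1 -0.2  0.3] F [-0.3 -0.8 -0.8] op 0.18 gf 60.8
```

View pics/s6.png

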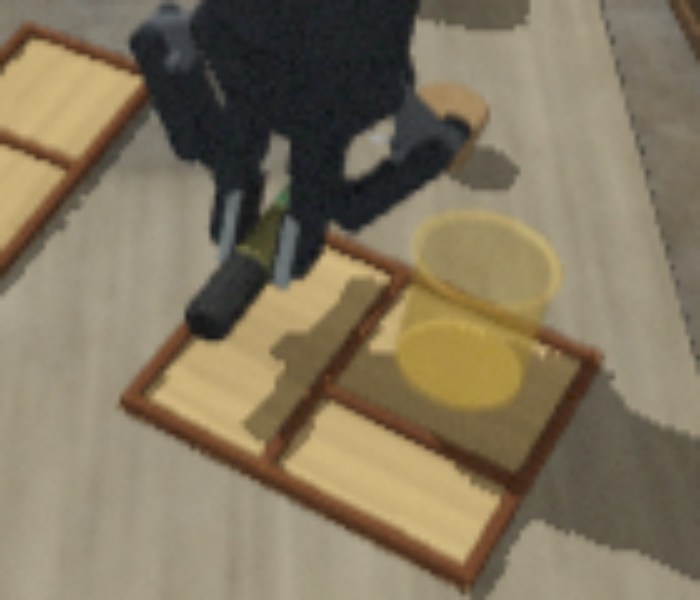

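The marker hangs about 40 mm over the long pocket and in line with it, cap end near (205,320). The jar's foot (462,365) is centred in its pocket. I lower and release.

```bash
python3 -m pendant '{"dp":[[-0.002,-0.002,0.012],[-0.002,-0.002,0.024],[-0.002,-0.002,0.032],[-0.002,-0.002,0.035],[-0.002,-0.002,0.037]],"twist":[[0,0,0],[0,0,0],[0,0,0],[0,0,0],[0,0,0]],"fingers":[0.1,0.1,0.1,0.1,0.1]}'
python3 -m pendant '{"dp":[[0,0,0],[0,0,0],[0,0,0],[0,0,0],[0,0,0]],"twist":[[0,0,0],[0,0,0],[0,0,0],[0,0,0],[0,0,0]],"fingers":[0.1,0.1,0.4,0.4,0.4]}'
python3 -m pendant '{"dp":[[0,0,-0.01],[0,0,-0.03],[0,0,-0.055],[0,0,-0.075],[0,0,-0.08]],"twist":[[0,0,0],[0,0,0],[0,0,0],[0,0,0],[0,0,0]],"fingers":[0.4,0.4,0.4,0.4,0.4]}'
python3 g.py 408 200.5 50 184
```

```text
t: 13.42
tool_pos: [0.4433, -0.206, -0.0211]
orientation: [3.14, -0.002, -3.067]
wrist_force: [-0.6, -0.1, -0.4]
opening: 0.182
gripper_force: 60.8
t: 13.83
tool_pos: [0.4444, -0.2072, -0.0198]
orientation: [-3.141, 0.001, -3.068]
wrist_force: [0.4, -0.5, -0.5]
opening: 0.399
gripper_force: 0.0
t: 14.25
tool_pos: [0.4468, -0.2087, 0.0639]
orientation: [-3.137, 0.006, -3.068]
wrist_force: [1.2, -0.7, 1.0]
opening: 0.401
gripper_force: 0.0
t14.2 pos [ 446.8 -208.7   63.9] dp mm [  8.6 411.   12.1] tw [-0.2  0.3  0.2] F [ 1.2 -0.7  1. ] op 0.40 gf 0.0
```

```bash
for i in 1 2 3; do python3 -m pendant '{"dp":[[0,0.028,0],[0.001,0.056,0],[0.002,0.084,0],[0.003,0.112,0],[0.003,0.137,0]],"twist":[[0,0,0],[0,0,0],[0,0,0],[0,0,0],[0,0,0]],"fingers":[0.55,0.55,0.55,0.55,0.55]}' >/dev/null; done
python3 -m pendant '{"dp":[[0,0,0],[0,0,0],[0,0,0.015],[0,0,0.03],[0,0,0.035]],"twist":[[0,0,0],[0,0,0],[0,0,0],[0,0,0],[0,0,0]],"fingers":[0.55,0.55,0.55,0.55,0.55]}'
python3 g.py 408 200.5 -28 184
python3 - <<'E'
from h import *
p,d=imaging.read_camera('scene'); a=cv2.resize(p[150:230,160:240,::-1],(400,400)); b=cv2.resize(p[200:320,290:430,::-1],(400,400))
cv2.imwrite('pics/s7.png',np.hstack([a,b]))
E
```

```text
t: 15.92
tool_pos: [0.4031, 0.2007, 0.023]
orientation: [-3.14, -0.003, -3.069]
wrist_force: [-0.5, 0.2, -0.7]
opening: 0.55
gripper_force: 0.0
t15.9 pos [403.1 200.7  23. ] dp mm [-5.  -0.5 51. ] tw [-0.1 -0.2  0.2] F [-0.5  0.2 -0.7] op 0.55 gf 0.0
```

View pics/s7.png

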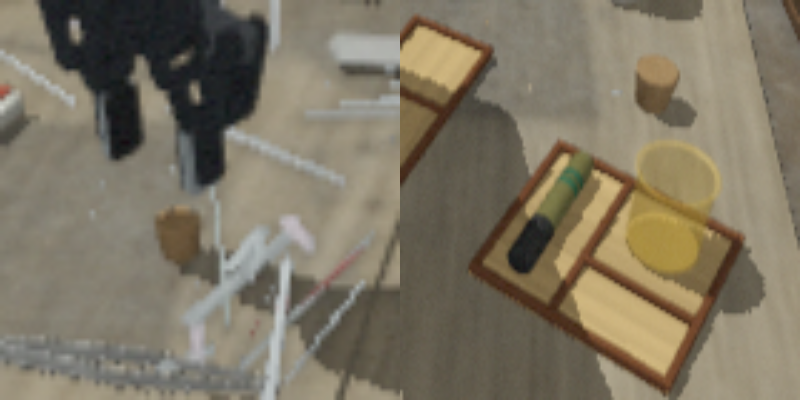

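```bash
python3 -m pendant '{"dp":[[-0.005,0,0.008],[-0.005,0,0.016],[-0.005,0,0.02],[-0.005,0,0.02],[-0.005,0,0.02]],"twist":[[0,0,0],[0,0,0],[0,0,0],[0,0,0],[0,0,0]],"fingers":[0.55,0.55,0.55,0.55,0.55]}'
python3 - <<'E'
from h import *
p,d=imaging.read_camera('scene'); W=cloud('scene',p,d).copy(); m=np.zeros(d.shape,bool); m[150:230,160:240]=1
bright=p.max(-1)
H=cv2.cvtColor(p,cv2.COLOR_RGB2HSV)
c=m&(W[...,2]>.005)&(W[...,2]<.03)&(abs(W[...,0]-.41)<.03)&(abs(W[...,1]-.2)<.02)&(H[...,1]>90); q=W[c]; print('cork',len(q),np.round(np.percentile(q,[3,50,97],axis=0)*1000)); t=q[q[:,2]>.019]; print('top',t.mean(0)*1000,np.ptp(t,axis=0))
f=m&(W[...,2]>.03)&(W[...,2]<.07)&(abs(W[...,0]-.41)<.04)&(abs(W[...,1]-.2)<.06); q=W[f]; print('fing',len(q),np.round(np.percentile(q,[2,50,98],axis=0)*1000))
for lo,hi in((0,.2),(.2,.4)):
    g=q[(q[:,1]>lo)&(q[:,1]<hi)]; print(len(g),np.round(np.percentile(g,[2,50,98],axis=0)*1000))
E
python3 g.py 408 200.5 -28 184
```

```text
t: 16.38
tool_pos: [0.4096, 0.2024, 0.0045]
orientation: [-3.141, -0.001, -3.068]
wrist_force: [-0.3, 0.9, 0.5]
opening: 0.551
gripper_force: 0.0
cork 68 [[399. 191.   6.]
 [406. 197.  20.]
 [416. 207.  25.]]
top [406.63854497 199.72005963  22.60766871] [0.02023572 0.02021217 0.00621604]
fing 173 [[398. 166.  40.]
 [406. 226.  56.]
 [419. 240.  69.]]
84 [[401. 165.  40.]
 [407. 172.  57.]
 [419. 180.  69.]]
89 [[398. 226.  40.]
 [405. 229.  55.]
 [419. 241.  69.]]
t16.4 pos [409.8 202.6   4.8] dp mm [ 2.  -2.  32.8] tw [ 0.  -0.   0.2] F [-0.7  0.8 -0.4] op 0.55 gf 0.0
```

```bash
python3 -m pendant '{"dp":[[0.002,-0.002,0.01],[0.002,-0.002,0.02],[0.002,-0.002,0.028],[0.002,-0.002,0.031],[0.002,-0.002,0.033]],"twist":[[0,0,0],[0,0,0],[0,0,0],[0,0,0],[0,0,0]],"fingers":[0.55,0.55,0.55,0.55,0.55]}'
for i in 1 2; do python3 -m pendant '{"dp":[[0,0,0],[0,0,0],[0,0,0],[0,0,0],[0,0,0]],"twist":[[0,0,0],[0,0,0],[0,0,0],[0,0,0],[0,0,0]],"fingers":[0.15,0.15,0.15,0.15,0.15]}'; done
python3 -m pendant '{"dp":[[0,0,-0.01],[0,0,-0.03],[0,0,-0.055],[0,0,-0.075],[0,0,-0.085]],"twist":[[0,0,0],[0,0,0],[0,0,0],[0,0,0],[0,0,0]],"fingers":[0.15,0.15,0.15,0.15,0.15]}'
python3 g.py 403 -283 55 184
```

```text
t: 16.85
tool_pos: [0.4072, 0.2003, -0.0291]
orientation: [-3.141, -0.001, -3.068]
wrist_force: [0.4, 0.6, 0.5]
opening: 0.551
gripper_force: 0.0
t: 17.27
tool_pos: [0.4083, 0.2006, -0.028]
orientation: [3.141, 0.001, -3.068]
wrist_force: [-0.6, 0.0, -0.1]
opening: 0.242
gripper_force: 58.6
t: 17.68
tool_pos: [0.4084, 0.2006, -0.028]
orientation: [3.141, 0.001, -3.068]
wrist_force: [0.1, 0.8, 3.4]
opening: 0.236
gripper_force: 58.8
t: 18.1
tool_pos: [0.4094, 0.201, 0.0595]
orientation: [3.141, 0.004, -3.068]
wrist_force: [0.1, 0.3, -0.2]
opening: 0.242
gripper_force: 58.7
t18.1 pos [409.4 201.   59.5] dp mm [  42.  -482.2    3.9] tw [0.  0.2 0.2] F [ 0.1  0.3 -0.2] op 0.24 gf 58.7
```

```bash
for i in 1 2 3; do python3 -m pendant '{"dp":[[0.003,-0.032,0],[0.006,-0.065,0],[0.009,-0.1,0],[0.012,-0.132,0],[0.014,-0.16,0]],"twist":[[0,0,0],[0,0,0],[0,0,0],[0,0,0],[0,0,0]],"fingers":[0.15,0.15,0.15,0.15,0.15]}' >/dev/null; done
python3 -m pendant '{"dp":[[0,0,0],[0,0,0],[0,0,0.015],[0,0,0.03],[0,0,0.04]],"twist":[[0,0,0],[0,0,0],[0,0,0],[0,0,0],[0,0,0]],"fingers":[0.15,0.15,0.15,0.15,0.15]}'
python3 g.py 403 -283 -23.5 184
```

```text
t: 19.77
tool_pos: [0.4002, -0.2791, 0.0153]
orientation: [3.139, -0.002, -3.067]
wrist_force: [-0.1, 0.3, -1.3]
opening: 0.242
gripper_force: 58.8
t19.8 pos [ 400.2 -279.1   15.3] dp mm [-2.6 -4.2 38.8] tw [ 0.1 -0.1  0.3] F [-0.1  0.3 -1.3] op 0.24 gf 58.8
```

```bash
python3 -m pendant '{"dp":[[-0.002,-0.004,0.012],[-0.002,-0.004,0.024],[-0.002,-0.004,0.033],[-0.002,-0.004,0.037],[-0.002,-0.004,0.039]],"twist":[[0,0,0],[0,0,0],[0,0,0],[0,0,0],[0,0,0]],"fingers":[0.15,0.15,0.15,0.15,0.15]}'
python3 -m pendant '{"dp":[[0,0,0],[0,0,0],[0,0,0],[0,0,0],[0,0,0]],"twist":[[0,0,0],[0,0,0],[0,0,0],[0,0,0],[0,0,0]],"fingers":[0.15,0.15,0.4,0.4,0.4]}'
python3 -m pendant '{"dp":[[0,0,-0.008],[0,0,-0.025],[0,0,-0.05],[0,0,-0.075],[0,0,-0.09]],"twist":[[0,0,0],[0,0,0],[0,0,0],[0,0,0],[0,0,0]],"fingers":[0.4,0.4,0.4,0.4,0.4]}'
python3 g.py 418 395 60 107
```

```text
t: 20.18
tool_pos: [0.4029, -0.2837, -0.0232]
orientation: [3.14, -0.002, -3.067]
wrist_force: [-0.2, 0.8, -0.2]
opening: 0.242
gripper_force: 58.8
t: 20.6
tool_pos: [0.4041, -0.2855, -0.0217]
orientation: [-3.141, 0.001, -3.068]
wrist_force: [-0.8, 0.0, 0.6]
opening: 0.398
gripper_force: 0.0
t: 21.02
tool_pos: [0.4048, -0.2862, 0.0709]
orientation: [-3.139, 0.003, -3.068]
wrist_force: [0.5, 0.1, -0.9]
opening: 0.4
gripper_force: 0.0
t21.0 pos [ 404.8 -286.2   70.9] dp mm [-63.3 678.4   9.2] tw [-0.   0.2 77.2] F [ 0.5  0.1 -0.9] op 0.40 gf 0.0
```

```bash
for i in 1 2 3 4; do python3 -m pendant '{"dp":[[-0.003,0.034,0],[-0.006,0.068,0],[-0.01,0.102,0],[-0.013,0.136,0],[-0.016,0.17,0]],"twist":[[0,0,0],[0,0,0],[0,0,0],[0,0,0],[0,0,0]],"fingers":[0.75,0.75,0.75,0.75,0.75]}' >/dev/null; done
for i in 1 2 3; do python3 -m pendant '{"dp":[[0,0,0],[0,0,0],[0,0,0],[0,0,0],[0,0,0]],"twist":[[0,0,5],[0,0,10],[0,0,15],[0,0,21],[0,0,25.7]],"fingers":[0.75,0.75,0.75,0.75,0.75]}' >/dev/null; done
python3 g.py 418 395 5 107
python3 - <<'E'
from h import *
p,d=imaging.read_camera('scene'); a=cv2.resize(p[120:200,110:190,::-1],(400,400)); b=cv2.resize(p[200:320,290:430,::-1],(400,400))
cv2.imwrite('pics/s8.png',np.hstack([a,b])); W=cloud('scene',p,d)
q=W[(abs(W[...,0]-.418)<.05)&(abs(W[...,1]-.395)<.05)&(W[...,2]>.012)&(W[...,2]<.022)]; print(len(q),rect(q))
E
```

```text
t23.9 pos [417.5 397.7  68.5] dp mm [-2.8 -0.4 63.5] tw [ 0.  -0.  -0.2] F [-0.3  0.8 -0.1] op 0.75 gf 0.0
172 (array([420.5, 397.4]), array([40. , 61.7]), 18.6)
```

View pics/s8.png

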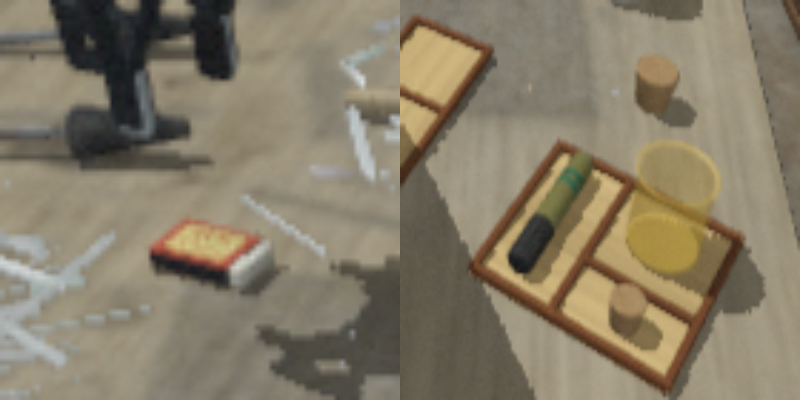

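The sample kit looks right: marker (550,215), jar (665,240) and small cork (628,305) each in their pockets. The matchbox is at (212,255) on the left, under the fingers. I descend.

```bash
python3 -m pendant '{"dp":[[-0.002,0.001,0.02],[-0.002,0.001,0.04],[-0.002,0.001,0.055],[-0.002,0.001,0.065],[-0.002,0.001,0.068]],"twist":[[0,0,0],[0,0,0],[0,0,0],[0,0,0],[0,0,0]],"fingers":[0.75,0.75,0.75,0.75,0.75]}'
python3 -m pendant '{"dp":[[0,0,0.008],[0,0,0.016],[0,0,0.024],[0,0,0.028],[0,0,0.03]],"twist":[[0,0,0],[0,0,0],[0,0,0],[0,0,0],[0,0,0]],"fingers":[0.75,0.75,0.75,0.75,0.75]}'
for i in 1 2; do python3 -m pendant '{"dp":[[0,0,0],[0,0,0],[0,0,0],[0,0,0],[0,0,0]],"twist":[[0,0,0],[0,0,0],[0,0,0],[0,0,0],[0,0,0]],"fingers":[0.3,0.3,0.3,0.3,0.3]}'; done
python3 g.py 418 395 60 107
```

```text
t: 24.4
tool_pos: [0.4178, 0.3951, -0.0018]
orientation: [-3.139, 0.001, 1.871]
wrist_force: [-0.0, 0.2, -1.1]
opening: 0.749
gripper_force: 0.0
t: 24.82
tool_pos: [0.4185, 0.3958, -0.031]
orientation: [-3.141, 0.0, 1.87]
wrist_force: [-0.1, 0.1, 0.4]
opening: 0.751
gripper_force: 0.0
t: 25.23
tool_pos: [0.4195, 0.3965, -0.0297]
orientation: [3.14, -0.0, 1.87]
wrist_force: [0.1, -0.1, 2.2]
opening: 0.414
gripper_force: 60.7
t: 25.65
tool_pos: [0.4195, 0.3965, -0.0297]
orientation: [3.14, -0.0, 1.87]
wrist_force: [-0.1, -0.7, 5.4]
opening: 0.414
gripper_force: 61.1
t25.6 pos [419.5 396.5 -29.7] dp mm [ -1.   -1.8 -89.7] tw [ 0.1 -0.   0.1] F [-0.1 -0.7  5.4] op 0.41 gf 61.1
```

```bash
python3 -m pendant '{"dp":[[0,0,-0.008],[0,0,-0.025],[0,0,-0.05],[0,0,-0.075],[0,0,-0.085]],"twist":[[0,0,0],[0,0,0],[0,0,0],[0,0,0],[0,0,0]],"fingers":[0.3,0.3,0.3,0.3,0.3]}' >/dev/null
for i in 1 2 3; do python3 -m pendant '{"dp":[[0,0,0],[0,0,0],[0,0,0],[0,0,0],[0,0,0]],"twist":[[0,0,-5],[0,0,-10],[0,0,-16],[0,0,-22],[0,0,-26.3]],"fingers":[0.3,0.3,0.3,0.3,0.3]}' >/dev/null; done
python3 g.py 433 -60 58 186
```

```text
t27.3 pos [418.2 395.5  53.8] dp mm [  35.2 -454.4   -3.7] tw [-0.1 -0.1  0.3] F [ 0.3  0.9 -0.3] op 0.41 gf 60.5
```

```bash
for i in 1 2 3; do python3 -m pendant '{"dp":[[0.003,-0.03,0],[0.006,-0.06,0],[0.009,-0.09,0],[0.011,-0.12,0],[0.0115,-0.151,0]],"twist":[[0,0,0],[0,0,0],[0,0,0],[0,0,0],[0,0,0]],"fingers":[0.3,0.3,0.3,0.3,0.3]}' >/dev/null; done
python3 -m pendant '{"dp":[[0,0,0],[0,0,0],[0,0,0.015],[0,0,0.03],[0,0,0.04]],"twist":[[0,0,0],[0,0,0],[0,0,0],[0,0,0],[0,0,0]],"fingers":[0.3,0.3,0.3,0.3,0.3]}'
python3 g.py 433 -60 -25 186
python3 - <<'E'
from h import *
p,d=imaging.read_camera('scene'); cv2.imwrite('pics/s9.png',cv2.resize(p[170:270,240:340,::-1],(500,500)))
E
```

```text
t: 28.98
tool_pos: [0.4308, -0.0566, 0.0133]
orientation: [3.14, -0.002, -3.035]
wrist_force: [-0.7, 0.2, -0.4]
opening: 0.411
gripper_force: 60.5
t29.0 pos [430.8 -56.6  13.3] dp mm [-1.9 -3.6 38.3] tw [ 0.1 -0.1  0.1] F [-0.7  0.2 -0.4] op 0.41 gf 60.5
```

View pics/s9.png

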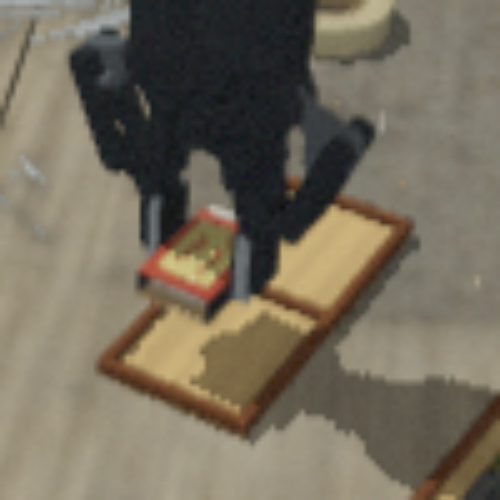

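Run:
```python
from h import *
p,d=imaging.read_camera('scene'); W=cloud('scene',p,d); H=cv2.cvtColor(p,cv2.COLOR_RGB2HSV).astype(int)
m=np.zeros(d.shape,bool); m[205:236,264:294]=1
q=W[m&(W[...,2]>.052)&(W[...,2]<.068)&(H[...,1]>90)&(H[...,2]>70)&(abs(W[...,0]-.43)<.05)]; print('box',len(q),rect(q),q.mean(0))
m[:]=0; m[195:262,255:330]=1
# tray rim: reddish brown, z about 9mm
r=m&(W[...,2]>.0)&(W[...,2]<.014)&(H[...,1]>130)&(H[...,2]<140)&(W[...,0]>.37)
q=W[r]; print('rim',len(q),rect(q))
```

```text
box 206 (array([426.4, -55.4]), array([53. , 35.4]), 4.6) [ 0.42212769 -0.05403425  0.05811043]
rim 339 (array([474.6, -56.8]), array([169.9,  75.5]), 6.7)
```

```bash
python3 -m pendant '{"dp":[[-0.003,-0.0055,0.012],[-0.003,-0.0055,0.024],[-0.003,-0.0055,0.033],[-0.003,-0.0055,0.037],[-0.003,-0.0055,0.038]],"twist":[[0,0,0],[0,0,0],[0,0,0],[0,0,0],[0,0,0]],"fingers":[0.3,0.3,0.3,0.3,0.3]}'
python3 -m pendant '{"dp":[[0,0,0],[0,0,0],[0,0,0],[0,0,0],[0,0,0]],"twist":[[0,0,0],[0,0,0],[0,0,0],[0,0,0],[0,0,0]],"fingers":[0.3,0.3,0.6,0.6,0.6]}'
python3 -m pendant '{"dp":[[0,0,-0.008],[0,0,-0.025],[0,0,-0.05],[0,0,-0.075],[0,0,-0.085]],"twist":[[0,0,0],[0,0,0],[0,0,0],[0,0,0],[0,0,0]],"fingers":[0.6,0.6,0.6,0.6,0.6]}'
python3 g.py 603 -210.5 55 186
python3 - <<'E'
from h import *
p,d=imaging.read_camera('scene'); W=cloud('scene',p,d)
q=W[(abs(W[...,0]-.602)<.03)&(abs(W[...,1]+.21)<.03)&(W[...,2]>.024)&(W[...,2]<.036)]; print('cork top',len(q),rect(q))
E
```

```text
t: 29.5
tool_pos: [0.4348, -0.0625, -0.0239]
orientation: [3.141, -0.002, -3.036]
wrist_force: [-0.2, -0.2, -0.6]
opening: 0.417
gripper_force: 60.5
t: 29.92
tool_pos: [0.4362, -0.0633, -0.0229]
orientation: [-3.141, 0.001, -3.036]
wrist_force: [-0.3, -0.6, -0.4]
opening: 0.603
gripper_force: 0.0
t: 30.33
tool_pos: [0.4382, -0.0639, 0.0653]
orientation: [-3.139, 0.005, -3.036]
wrist_force: [1.0, -0.3, 1.0]
opening: 0.604
gripper_force: 0.0
t30.3 pos [438.2 -63.9  65.3] dp mm [-148.5 -163.1   11.4] tw [-0.1  0.3  0. ] F [ 1.  -0.3  1. ] op 0.60 gf 0.0
cork top 133 (array([ 603.3, -209. ]), array([32. , 32.5]), 74.3)
```

```bash
for i in 1 2; do python3 -m pendant '{"dp":[[-0.015,-0.016,0],[-0.03,-0.032,0],[-0.045,-0.05,0],[-0.06,-0.067,0],[-0.074,-0.081,0]],"twist":[[0,0,0],[0,0,0],[0,0,0],[0,0,0],[0,0,0]],"fingers":[0.7,0.7,0.7,0.7,0.7]}' >/dev/null; done
python3 -m pendant '{"dp":[[0,0,0],[0,0,0],[0,0,0.015],[0,0,0.03],[0,0,0.035]],"twist":[[0,0,0],[0,0,0],[0,0,0],[0,0,0],[0,0,0]],"fingers":[0.7,0.7,0.7,0.7,0.7]}'
python3 g.py 603 -210 -24 186
python3 - <<'E'
from h import *
p,d=imaging.read_camera('scene'); cv2.imwrite('pics/s10.png',cv2.resize(p[160:280,255:415,::-1],(800,600)))
W=cloud('scene',p,d)
q=W[(abs(W[...,0]-.6)<.03)&(abs(W[...,1]+.21)<.06)&(W[...,2]>.04)&(W[...,2]<.08)]; print('fing',len(q),np.round(np.percentile(q,[2,98],axis=0)*1000))
for g in (q[q[:,1]>-.21],q[q[:,1]<-.21]): print(np.round(np.percentile(g,[2,98],axis=0)*1000))
E
```

```text
t: 31.63
tool_pos: [0.5968, -0.2069, 0.0239]
orientation: [3.139, -0.005, -3.036]
wrist_force: [-0.4, 0.0, -0.9]
opening: 0.703
gripper_force: 0.0
t31.6 pos [ 596.8 -206.9   23.9] dp mm [-6.1 -3.9 47.8] tw [ 0.2 -0.3  0. ] F [-0.4  0.  -0.9] op 0.70 gf 0.0
fing 99 [[ 582. -248.   60.]
 [ 606. -163.   80.]]
[[ 582. -176.   61.]
 [ 605. -163.   80.]]
[[ 589. -248.   60.]
 [ 606. -236.   80.]]
```

View pics/s10.png

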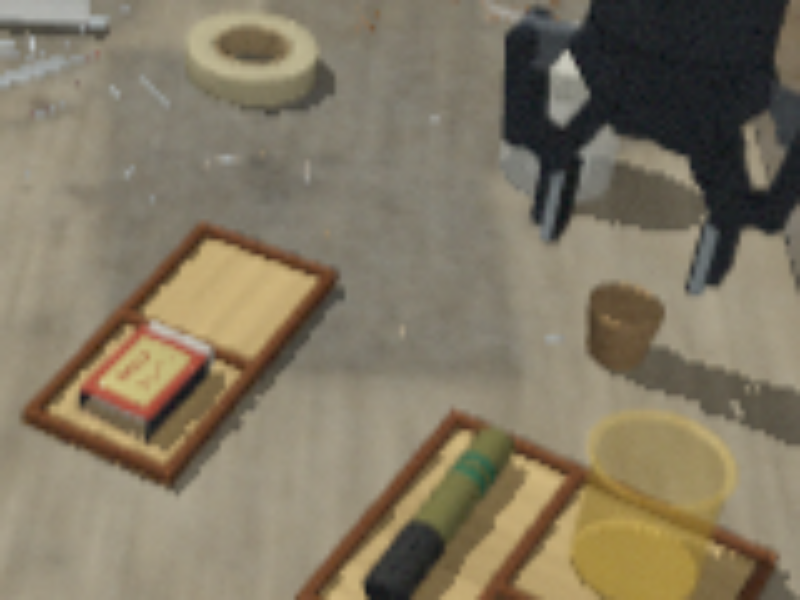

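The matchbox lies flat in the near pocket of tray two at (150,375). The fingers straddle the large cork at (622,325).

```bash
python3 -m pendant '{"dp":[[-0.006,-0.004,0.014],[-0.006,-0.004,0.028],[-0.006,-0.004,0.04],[-0.006,-0.004,0.045],[-0.006,-0.004,0.048]],"twist":[[0,0,0],[0,0,0],[0,0,0],[0,0,0],[0,0,0]],"fingers":[0.7,0.7,0.7,0.7,0.7]}'
for i in 1 2; do python3 -m pendant '{"dp":[[0,0,0],[0,0,0],[0,0,0],[0,0,0],[0,0,0]],"twist":[[0,0,0],[0,0,0],[0,0,0],[0,0,0],[0,0,0]],"fingers":[0.25,0.25,0.25,0.25,0.25]}'; done
python3 -m pendant '{"dp":[[0,0,-0.008],[0,0,-0.025],[0,0,-0.05],[0,0,-0.075],[0,0,-0.085]],"twist":[[0,0,0],[0,0,0],[0,0,0],[0,0,0],[0,0,0]],"fingers":[0.25,0.25,0.25,0.25,0.25]}'
python3 g.py 516 -52 60 186
```

```text
t: 32.1
tool_pos: [0.605, -0.2113, -0.0224]
orientation: [3.14, -0.002, -3.036]
wrist_force: [0.6, 0.7, 0.8]
opening: 0.702
gripper_force: 0.0
t: 32.52
tool_pos: [0.6072, -0.2124, -0.0203]
orientation: [-3.141, 0.002, -3.036]
wrist_force: [0.8, -0.4, 2.6]
opening: 0.348
gripper_force: 59.4
t: 32.93
tool_pos: [0.6072, -0.2124, -0.0203]
orientation: [-3.141, 0.002, -3.036]
wrist_force: [-0.3, 0.3, 4.9]
opening: 0.353
gripper_force: 59.7
t: 33.35
tool_pos: [0.608, -0.2129, 0.0671]
orientation: [-3.139, 0.004, -3.036]
wrist_force: [0.5, -1.3, -0.1]
opening: 0.35
gripper_force: 59.4
t33.4 pos [ 608.  -212.9   67.1] dp mm [ 74.6 169.7   6.4] tw [-0.1  0.2  0. ] F [ 0.5 -1.3 -0.1] op 0.35 gf 59.4
```

Run:
```python
from h import *
p,d=imaging.read_camera('scene'); W=cloud('scene',p,d)
q=W[(abs(W[...,0]-.434)<.045)&(abs(W[...,1]+.06)<.04)&(W[...,2]>.0145)&(W[...,2]<.028)]; print('box top',len(q),rect(q),np.percentile(q[:,2],[5,95]))
```

```text
box top 299 (array([438.5, -61.6]), array([62.4, 36. ]), 6.2) [0.01682761 0.02235779]
```

```bash
python3 -m pendant '{"dp":[[0.007,0.017,0],[0.014,0.034,0],[0.021,0.051,0],[0.028,0.068,0],[0.035,0.085,0]],"twist":[[0,0,0],[0,0,0],[0,0,0],[0,0,0],[0,0,0]],"fingers":[0.25,0.25,0.25,0.25,0.25]}' >/dev/null
python3 -m pendant '{"dp":[[0.007,0.017,0],[0.014,0.034,0],[0.021,0.051,0],[0.028,0.068,0],[0.036,0.085,0]],"twist":[[0,0,0],[0,0,0],[0,0,0],[0,0,0],[0,0,0]],"fingers":[0.25,0.25,0.25,0.25,0.25]}' >/dev/null
python3 -m pendant '{"dp":[[0,0,0],[0,0,0],[0,0,0.015],[0,0,0.035],[0,0,0.045]],"twist":[[0,0,0],[0,0,0],[0,0,0],[0,0,0],[0,0,0]],"fingers":[0.25,0.25,0.25,0.25,0.25]}'
python3 g.py 519 -52 -15.5 186
python3 - <<'E'
from h import *
p,d=imaging.read_camera('scene'); cv2.imwrite('pics/s11.png',cv2.resize(p[160:280,240:400,::-1],(800,600)))
E
```

```text
t: 34.65
tool_pos: [0.5176, -0.051, 0.0171]
orientation: [-3.142, -0.001, -3.037]
wrist_force: [-0.9, -0.2, -1.2]
opening: 0.353
gripper_force: 59.4
t34.6 pos [517.6 -51.   17.1] dp mm [-1.4 -1.1 32.6] tw [-0.  -0.1 -0. ] F [-0.9 -0.2 -1.2] op 0.35 gf 59.4
```

View pics/s11.png

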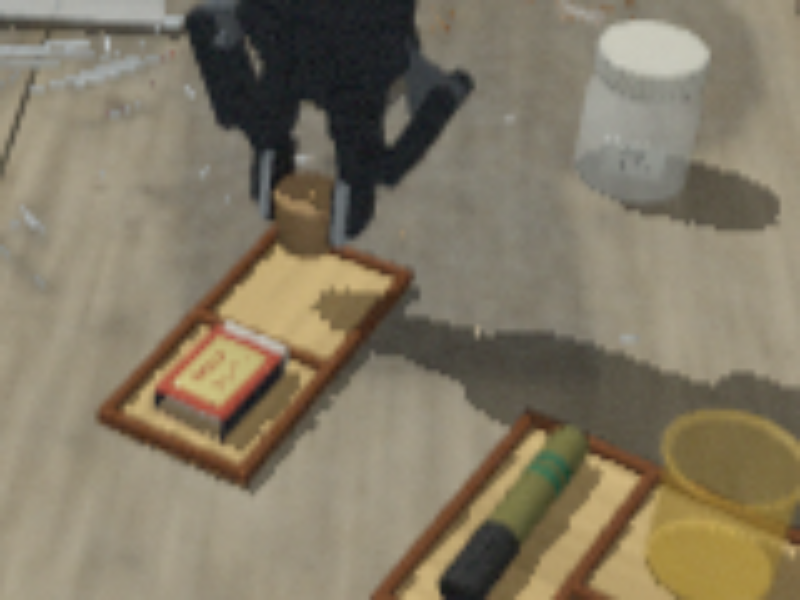

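The large cork hangs at (303,215), and its base drops to about (303,305) near the far pocket's centre. I lower and release.

```bash
python3 -m pendant '{"dp":[[-0.002,-0.002,0.01],[-0.002,-0.002,0.02],[-0.002,-0.002,0.028],[-0.002,-0.002,0.031],[-0.002,-0.002,0.033]],"twist":[[0,0,0],[0,0,0],[0,0,0],[0,0,0],[0,0,0]],"fingers":[0.25,0.25,0.25,0.25,0.25]}'
python3 -m pendant '{"dp":[[0,0,0],[0,0,0],[0,0,0],[0,0,0],[0,0,0]],"twist":[[0,0,0],[0,0,0],[0,0,0],[0,0,0],[0,0,0]],"fingers":[0.25,0.25,0.55,0.55,0.55]}'
python3 -m pendant '{"dp":[[0,0,-0.008],[0,0,-0.025],[0,0,-0.05],[0,0,-0.075],[0,0,-0.095]],"twist":[[0,0,0],[0,0,0],[0,0,0],[0,0,0],[0,0,0]],"fingers":[0.55,0.55,0.55,0.55,0.55]}'
python3 -m pendant '{"dp":[[0,0,0],[0,0,0],[0,0,0],[0,0,0],[0,0,0]],"twist":[[0,0,0],[0,0,0],[0,0,0],[0,0,0],[0,0,0]],"fingers":[0.55,0.55,0.55,0.55,0.55]}'
python3 - <<'E'
from h import *
p,d=imaging.read_camera('scene'); cv2.imwrite('pics/s12.png',cv2.resize(p[180:330,240:440,::-1],(800,600)))
E
```

```text
t: 35.12
tool_pos: [0.5196, -0.0522, -0.015]
orientation: [3.141, -0.001, -3.037]
wrist_force: [-0.6, -0.3, 0.4]
opening: 0.355
gripper_force: 59.4
t: 35.53
tool_pos: [0.5206, -0.0523, -0.0138]
orientation: [-3.141, 0.001, -3.036]
wrist_force: [-0.2, 1.1, -0.1]
opening: 0.551
gripper_force: 0.0
t: 35.95
tool_pos: [0.5207, -0.0524, 0.0832]
orientation: [-3.141, 0.002, -3.036]
wrist_force: [0.9, 0.4, -0.5]
opening: 0.557
gripper_force: 0.0
t: 36.37
tool_pos: [0.5187, -0.052, 0.0794]
orientation: [3.141, -0.003, -3.036]
wrist_force: [-0.4, 0.5, 0.2]
opening: 0.548
gripper_force: 0.0
```

View pics/s12.png

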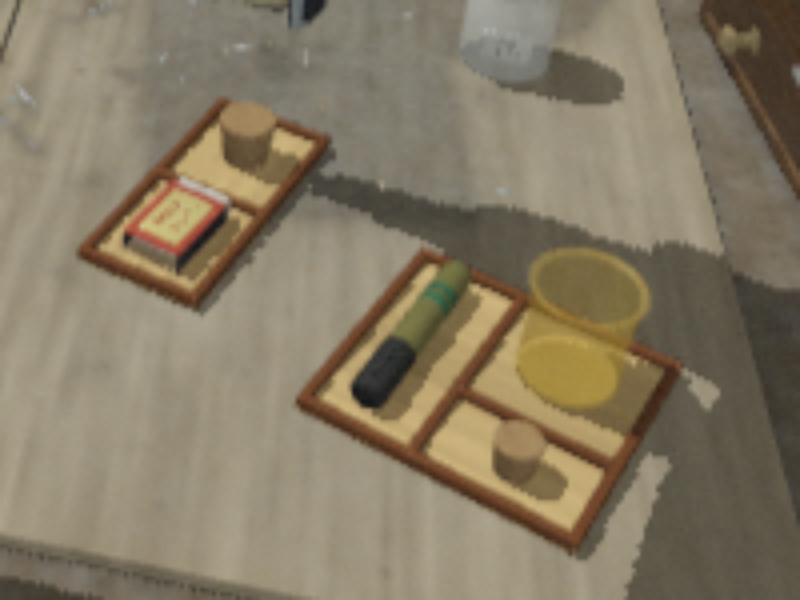

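All five items stand or lie in their pockets: large cork (248,133), matchbox (178,222), marker (410,335), jar (570,370) and small cork (520,450). I'll check by depth that the marker sits fully inside its pocket.

Run:
```python
from h import *
p,d=imaging.read_camera('scene'); W=cloud('scene',p,d); m=(W[...,2]>.013)&(W[...,2]<.03)
q=W[m&(abs(W[...,0]-.443)<.075)&(abs(W[...,1]+.208)<.03)]; print('marker',rect(q),np.percentile(q[:,2],[5,95]))
```

```text
marker (array([ 445.8, -205.5]), array([110.2,  18.6]), 3.6) [0.01536591 0.02472999]
```

```bash
python3 -c "
from workcell import arm; print(arm.sign_off())"
```

```text
the job is handed in; nothing more can be done
None
```

Both kits are made up in the order asked, with all five items in their pockets in the final camera check, and the job was handed in at about 36 s; no verdict came back.

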